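Centre the pellet die in a bench lever press by tapping, and seat the cap

ROBOT

A 7-joint arm with a two-finger parallel gripper is mounted at the origin on a cart in front of the work surface, level with it; the furniture and walls round the work are solid. World frame = base frame: x ahead of the robot, y to its left, z up, the work surface at z = 0. Lengths are in m, angles in rad, forces in N, time in s.
With the tool pointing down it reaches from about 0.4 to 0.75 m from the base axis. Payload 19.5 kg.
Tool frame: the origin (TCP) lies midway between the tips of the shut fingers; the grasp point (between the pads) lies 19 mm behind it; z points along the fingers, y is the line along which they close (so a half turn about z gives the same grasp; the last joint's range is limited). The gripper opens to 85 mm and grips with 20 to 120 N. Pads are 22 mm wide; open, the fingers measure 114 mm over their backs; the gripper's body (76 mm by 85 mm) begins 54 mm behind the grasp point. The pads swing forward as they close: fully open they stand 13 mm farther back than shut.
Start: joints at [-1.327, 0.707, -0.028, 1.485, 0.022, 0.951, -0.075], TCP at [0.162, 0.552, 0.231] pointing down, gripper open.
Joint ranges: [-2.71, 2.71], [-0.32, 2.16], [-1.57, 1.52], [0, 2.45], [-1.46, 4.6], [0, 2.02], [-2.83, 2.83]. Speed limits (rad/s): [1.89, 1.89, 2.57, 2.57, 3.01, 3.01, 3.01].

INTERFACE

Orientations are given as [roll, pitch, yaw] about the fixed x, y, z axes, in that order (R = Rz(yaw) Ry(pitch) Rx(roll)).
In Python, from rig import robot, viewer, ticket gives the robot as it stands.
- The arm moves only by the tool jog_arm, never from a script. Its argument "deltas" is a list of rows, each an object with "gripper": the finger opening in cm, from 0 to 8.54; "travel": the shift along the tool's x, y, z in cm, a list of three; "angular": the turn, a rotation vector about the tool's x, y, z in rad, a list of three. A call has 1 to 10 rows; each row shifts and turns the commanded pose from where the row before left it, along the tool's axes as they then stand; what a row does not reach is not made up. A row lasts 1/10 s, in which the tool goes at most 50 mm and 8.59 degrees, less where a joint would pass 70% of its speed; a pose out of reach is approached as far as the arm can. A call with a gripper value outside its range is refused whole. The fingers move at their own pace and stop on an object; "force" is the grip in N (left out, the last holds). Time passes only in rows, so rows that do not move let the fingers close. It gives the time, the measured TCP pose, the force, the opening and the grip force at its end, in the units of the state.
- robot.sense(): the state, without advancing time (a new reading comes with each control period).
- viewer.camera(name): name is "side" or "top" or "wrist"; returns the picture (384x512x3 uint8, red, green, blue); there is no depth.
- viewer.camera_info(name): a dict with "fov_y" (degrees; the focal length in pixels is half the picture's height over the tangent of half this angle, whatever the lens; pixels are square), "cx", "cy" (the principal point, pixels), "k1" (the pictures are not rectified: a ray, as slopes to the right and down, at radius r is drawn at 1 + k1 r^2 times it, then the intrinsics apply), "eye" and "rotation" of the camera in the world. Camera axes: x right, y up, looking along -z (the intrinsics and any distortion apply to the point x, -y, -z); pixel columns grow to the right and rows downward; lengths in m; the calibration is good to about 2 mm. A picture is of the moment at which its call begins: read the wrist's pose just before it. camera_info takes no time and is no camera call; for the wrist camera it gives the pose at the moment of the call.
- ticket.close_job(): hands the job in; it is judged then, once.
The state is a dict: "t": time; "q": joint angles; "qvel": joint speeds; "joint_efforts": joint torques, N m; "position": TCP position; "tcp_rot": TCP orientation; "wrist_force": force on the tool from outside, world axes, zero at the start; "moment": the same for the moment, N m; "width": finger opening in m; "finger_force": force on a finger pad.
Only numpy, scipy, OpenCV 4.12 (cv2) and the standard library are available. Lean on these libraries where they do the work, as an engineer would, in place of code of your own. Each camera call takes 0.05 s, during which the arm holds its last target. There are 200 camera calls.

TASK

Get the steel pellet die ready for pressing: tap it along its slideway to the index mark, bring the raised lever down and, tapping the die gently from one side and then the other, feel for the place where it sits centred under the brass cap, which is clamped a little to one side of the mark. Then push the lever fully home so that the cap seats right over the die's plunger, never forcing the cap down on it, and let go with the lever down, leaving the pot, dish and vial alone.

Things in the scene. Friction and masses are not known exactly. Their poses are not given: they have to be found in the camera images.
- press: Grey bench press, fixed to the worktop; base plate 225 x 200 x 10 mm from x = -80 to 145 mm, y = +-100 mm. Origin on the worktop under the index mark; x points to the hinge (away from the robot at yaw 0), y along the slideway, z up. Two hinge cheeks (x = 88 to 132 mm, y = +-23 mm) stand 72 mm high.
- mark (a point): Index mark: middle of the ring engraved on the bed, at x = 0, y = 0, 10 mm above the worktop; red lines across the rails at y = 0. Cap's nominal place only: true within 0.5 mm in x, up to 6.5 mm out in y. Slideway: two steel rails along the press's y, 190 mm long, 6 mm high, 8 mm wide, inner faces 32.8 mm either side of the mark, ends open.
- die: Loose steel pellet die, about 0.35 kg: round body 64 mm in diameter, 24 mm high; on its top, in the middle, a plunger 12 mm in diameter and 14 mm high. Origin: centre of its underside. Stands on the bed between the rails with 0.8 mm play each way in x and slides along the press's y with a few N of dry friction. Must not be hit or squeezed with more than 25 N.
- lever: Aluminium lever of the press. Origin on its hinge, 110 mm in x and 56.5 mm in z from the press's origin; turns about the press's y; own -x runs along the arm to the grip. Arm 20 mm wide (24 mm at the head), 10 mm thick. Starts about upright; fully home when level, on a stop. Stiff hinge: it stays where left; about 3 N at the grip lowers it.
- handle (a point): Middle of the black barrel grip at the lever's end, 200 mm from the hinge: a round bar 16 mm in diameter, 46 mm long, along the press's y. It can be pinched over its two end faces or pushed down from above. Home: 56.5 mm above the worktop. It moves 1.8 times as far as the cap.
- head (a point): On the lever's centre line, 110 mm from the hinge, on the arm's underside. Here hangs the brass cap (38 mm outside, 16.5 mm high, open below), clamped in a cross-slide up to 6.5 mm to either side in y, different each time; it does not shift. With the lever home the cap's lower edge is 1 mm above the die's body. Do not press it on the die with over 30 N.
- cap_nominal (a point): On the lever's centre line at the cap's lower edge. Inside the cap: mouth 32 mm wide, 6.5 mm deep; flat step; seat 15.2 mm wide, 7 mm deep, for the plunger. With the grip 16 mm above home the mouth surrounds the plunger by 4 mm, step clear: the die slides 10 mm each way from the cap's middle to the wall. Over 1.4 mm off, the step lands on the plunger with the grip 11-12 mm above home.
- film_pot: Black pot with lid, 34 mm in diameter, 52 mm high, standing; origin under its middle. Bystander.
- petri: Round petri dish with lid, 88 mm in diameter, 16 mm high; origin under its middle. Bystander.
- vial: White vial, 27 mm in diameter, 85 mm high, standing; origin under its middle. Bystander.
Things that resemble listed ones, but are neither listed nor needed, are in the scene too. Several things have the shape of the die; the one meant has the colours described above.

How it is judged:
By the outcome, as a careful person would: the job done as asked, in the order asked, and still so for the second after the job is handed in, with the robot touching nothing.
It also fails if it takes over 67 s, if anything falls off the work surface, if the arm or the gripper's body presses on something with over 40 N, if the wrist force passes 120 N, or if a joint passes its speed limit or range.

## Working session

There is one attempt and no reset: what is moved stays moved. The work goes in short steps, Python scripts to look and compute and a tool call to move; the robot and the scene stay as the last step left them, time stands still between calls to the robot, and variables do not carry over. Pictures are saved under pics/ and viewed, at most 10 in all, crops included, and the job is handed in when it is done.

Besides the shell and the picture viewer there is one more tool, called after "Request:" as name([rows], argument=value, ...), one row to a line, values as JSON. jog_arm: Moves the arm, as the interface text tells. Its arguments: {"type":"object","properties":{"deltas":{"type":"array","items":{"type":"object","properties":{"gripper":{"type":"number"},"travel":{"type":"array","items":{"type":"number"}},"angular":{"type":"array","items":{"type":"number"}}}}},"force":{"type":"number"}},"required":["deltas"]}

```bash
mkdir -p pics
cat > h.py <<'E'
import numpy as np,cv2
from rig import robot,viewer,ticket
def K(n):
    i=viewer.camera_info(n);return i,192/np.tan(np.radians(i['fov_y'])/2)
def ray(i,f,u,v):
    d=np.array([(u-i['cx'])/f,(v-i['cy'])/f]);s=d.copy()
    for _ in range(20): s=d/(1+i['k1']*(s@s))
    return np.array(i['eye']),np.array(i['rotation'])@np.array([s[0],-s[1],-1])
def plane(i,f,u,v,z):
    o,d=ray(i,f,u,v);return o+d*(z-o[2])/d[2]
def proj(i,f,P):
    c=np.array(i['rotation']).T@(np.array(P)-np.array(i['eye']));s=np.array([c[0],-c[1]])/-c[2]
    s=s*(1+i['k1']*(s@s));return s*f+[i['cx'],i['cy']]
def snap(n,fn):
    im=viewer.camera(n)[:,:,::-1].copy();cv2.imwrite('pics/'+fn,im);return im
E
python3 - <<'E'
from h import *
a=snap('top','t0.png');b=snap('side','s0.png')
for n in('top','side','wrist'):
    i=K(n);print(n,i)
cv2.imwrite('pics/t0b.png',cv2.resize(a,(780,585)));cv2.imwrite('pics/s0b.png',cv2.resize(b,(780,585)))
s=robot.sense();print(s['position'],s['tcp_rot'],s['t'])
E
```

```text
top ({'fov_y': 52.77213684808609, 'cx': 257.25903667999034, 'cy': 197.08897113731592, 'k1': -0.005727575875032249, 'eye': array([0.45945202, 0.02135749, 1.19058229]), 'rotation': array([ 0.0507749 , -0.02775161, -1.56726295])}, np.float64(387.01774854429345))
side ({'fov_y': 44.5143181109636, 'cx': 262.06146614632036, 'cy': 189.35263146301145, 'k1': -0.030442627009288604, 'eye': array([ 0.29728035, -0.97512684,  0.87246976]), 'rotation': array([ 0.90319943, -0.02407849, -0.23201674])}, np.float64(469.14323857764685))
wrist ({'fov_y': 60.34497116367338, 'cx': 258.90361374780696, 'cy': 191.89474899541142, 'k1': -0.05487698831830251, 'eye': array([0.09012708, 0.57221924, 0.37330293]), 'rotation': array([-2.98569347e-01,  5.89691128e-04,  1.28503235e+00])}, np.float64(330.25372209256153))
[0.16204284 0.55144264 0.23087927] [-3.14060526e+00  5.17215576e-05  2.85584530e+00] 0.1
```

View pics/t0b.png

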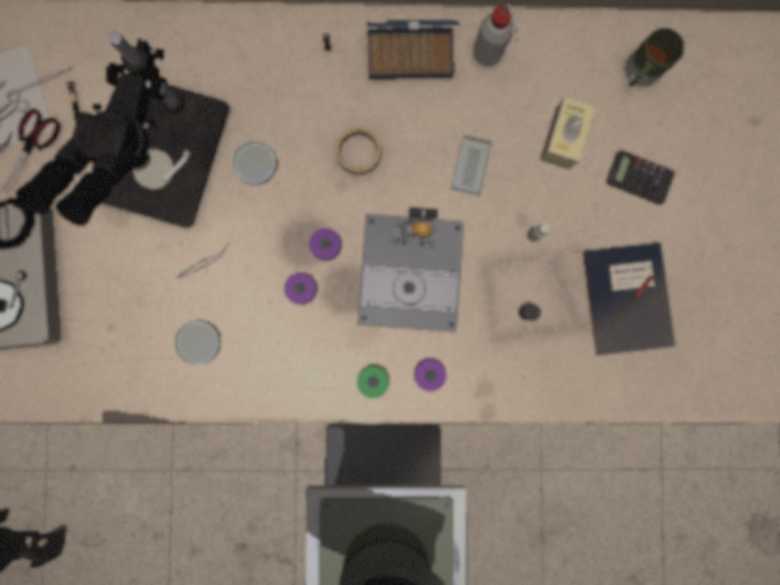

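View pics/s0b.png

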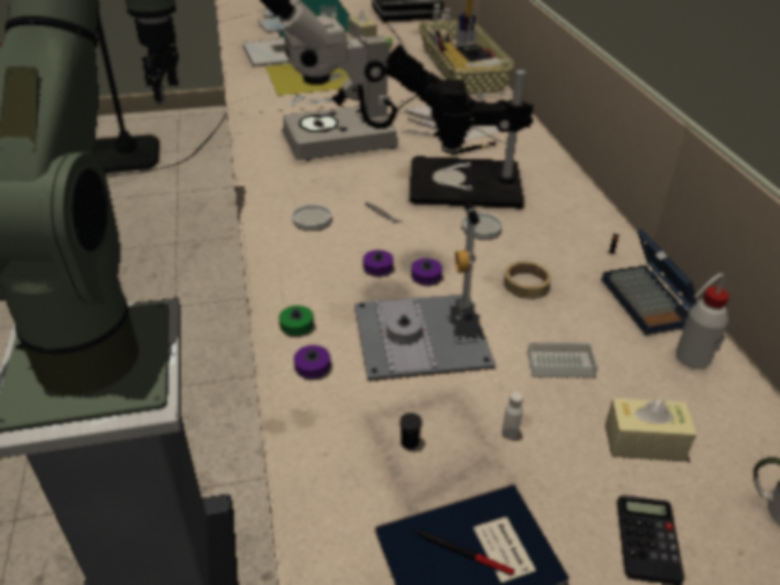

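```bash
sed -i "s/i=viewer.camera_info(n);return/i=dict(viewer.camera_info(n));i['rotation']=R.from_euler('xyz',i['rotation']).as_matrix();return/; 2i from scipy.spatial.transform import Rotation as R" h.py
python3 - <<'E'
from h import *
a=cv2.imread('pics/t0.png');b=cv2.imread('pics/s0.png')
c1=cv2.resize(a[125:230,220:325],(600,600),interpolation=cv2.INTER_CUBIC)
cv2.imwrite('pics/c1.png',c1)
i,f=K('top')
# base corners (approx from view)
s=512/780
for u,v in[(367,214),(463,220),(358,325),(456,331)]: print(plane(i,f,u*s,v*s,.01))
print('die',plane(i,f,409*s,288*s,.03))
print('cap',plane(i,f,422*s,229*s,.16))
E
```

```text
[0.69367183 0.03973304 0.01      ]
[ 0.6831722  -0.15475649  0.01      ]
[0.46973464 0.05642749 0.01      ]
[ 0.45844464 -0.14005621  0.01      ]
die [ 0.54296962 -0.04432116  0.03      ]
cap [ 0.63808678 -0.05971603  0.16      ]
```

View pics/c1.png

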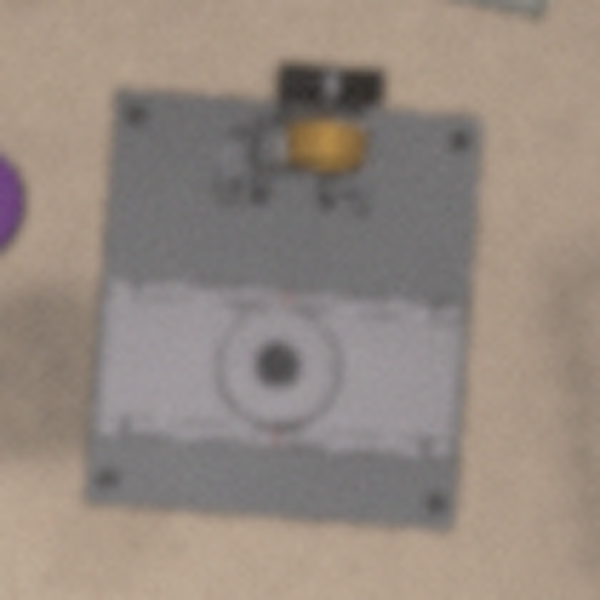

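The steel die is the only grey one: it is at (280,367) in the crop, with its dark plunger, and stands between the rails. The purple dies (crop left edge; view px (325,243), (300,288), (430,374)) and the green one (373,381) are off the press and the wrong colour. The red index lines are at crop (288,297) and (277,437), so the die is already close to the mark. I'll go above it for a close look.

Request:
jog_arm([
  {"angular": [0, 0, -0.107], "gripper": 8.5},
  {"angular": [0, 0, -0.107]},
  {"travel": [-3.24, -3.55, -0.5]},
  {"travel": [-3.24, -3.55, -0.5]},
  {"travel": [-3.24, -3.55, -0.5]},
  {"travel": [-3.24, -3.55, -0.5]},
  {"travel": [-3.24, -3.55, -0.5]},
  {"travel": [-3.24, -3.55, -0.5]},
  {"travel": [-3.24, -3.55, -0.5]},
  {"travel": [-3.24, -3.55, -0.5]},
])

```text
invalid input
```

Request:
jog_arm([
  {"travel": [-1.3, -4.13, -0.43]},
  {"travel": [-1.3, -4.13, -0.43]},
  {"travel": [-1.3, -4.13, -0.43]},
  {"travel": [-1.3, -4.13, -0.43]},
  {"travel": [-1.3, -4.13, -0.43]},
  {"travel": [-1.3, -4.13, -0.43]},
  {"travel": [-1.3, -4.13, -0.43]},
  {"travel": [0, 0, 0]},
  {"travel": [0, 0, 0]},
])

```text
invalid input
```

Run:
```python
from h import *
i,f=K('wrist');w=snap('wrist','w1.png');s=robot.sense();print(s['position'],s['tcp_rot'],s['wrist_force'],s['t'])
print(i['eye'],-i['rotation'][:,2])
cv2.imwrite('pics/w1b.png',cv2.resize(w,(780,585)))
```

```text
[0.16204664 0.55149933 0.23097333] [-3.14082067e+00 -7.52714011e-06  2.85578373e+00] [-1.29481348 -0.18410775 -0.3985257 ] 0.15
[0.09012708 0.57221924 0.37330293] [ 0.28206536 -0.08345973 -0.95575813]
```

View pics/w1b.png

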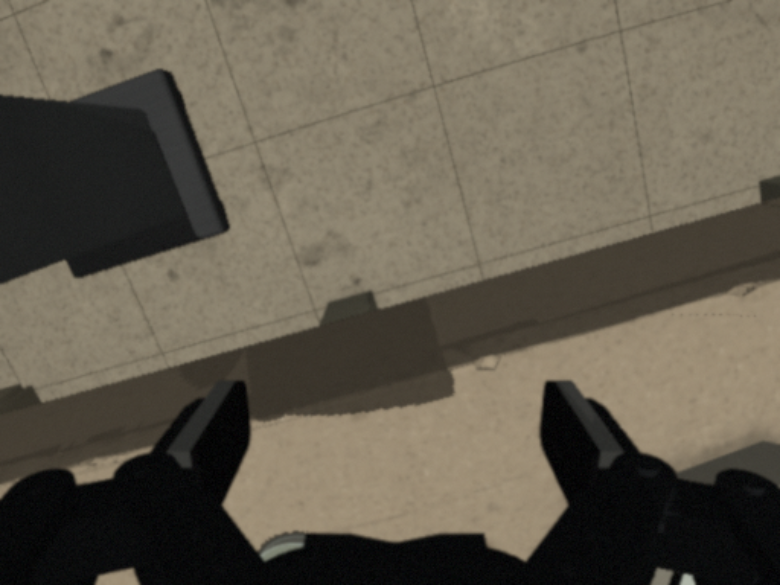

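The calls were refused and the arm did not move. This picture shows only the worktop edge and the fingers at (215,430) and (575,430). I'll resend with every field filled in.

Request:
jog_arm([
  {"gripper": 8.5, "travel": [0, 0, 0], "angular": [0, 0, -0.107]},
  {"gripper": 8.5, "travel": [0, 0, 0], "angular": [0, 0, -0.107]},
  {"gripper": 8.5, "travel": [-3.24, -3.55, -0.5], "angular": [0, 0, 0]},
  {"gripper": 8.5, "travel": [-3.24, -3.55, -0.5], "angular": [0, 0, 0]},
  {"gripper": 8.5, "travel": [-3.24, -3.55, -0.5], "angular": [0, 0, 0]},
  {"gripper": 8.5, "travel": [-3.24, -3.55, -0.5], "angular": [0, 0, 0]},
  {"gripper": 8.5, "travel": [-3.24, -3.55, -0.5], "angular": [0, 0, 0]},
  {"gripper": 8.5, "travel": [-3.24, -3.55, -0.5], "angular": [0, 0, 0]},
  {"gripper": 8.5, "travel": [-3.24, -3.55, -0.5], "angular": [0, 0, 0]},
  {"gripper": 8.5, "travel": [-3.24, -3.55, -0.5], "angular": [0, 0, 0]},
])

```text
t: 1.15
position: [0.4011, 0.248, 0.2715]
tcp_rot: [-3.142, -0.0, 3.07]
wrist_force: [1.7, 1.1, -0.0]
width: 0.0851
finger_force: 0.0
```

Request:
jog_arm([
  {"gripper": 8.5, "travel": [-1.3, -4.13, -0.43], "angular": [0, 0, 0]},
  {"gripper": 8.5, "travel": [-1.3, -4.13, -0.43], "angular": [0, 0, 0]},
  {"gripper": 8.5, "travel": [-1.3, -4.13, -0.43], "angular": [0, 0, 0]},
  {"gripper": 8.5, "travel": [-1.3, -4.13, -0.43], "angular": [0, 0, 0]},
  {"gripper": 8.5, "travel": [-1.3, -4.13, -0.43], "angular": [0, 0, 0]},
  {"gripper": 8.5, "travel": [-1.3, -4.13, -0.43], "angular": [0, 0, 0]},
  {"gripper": 8.5, "travel": [-1.3, -4.13, -0.43], "angular": [0, 0, 0]},
  {"gripper": 8.5, "travel": [0, 0, 0], "angular": [0, 0, 0]},
  {"gripper": 8.5, "travel": [0, 0, 0], "angular": [0, 0, 0]},
])

```text
t: 2.05
position: [0.4702, -0.0456, 0.3012]
tcp_rot: [3.142, -0.0, 3.068]
wrist_force: [-0.2, 1.3, -0.4]
width: 0.0851
finger_force: 0.0
```

Run:
```python
from h import *
i,f=K('wrist');s=robot.sense();w=snap('wrist','w2.png');print(s['position'],s['tcp_rot'],s['wrist_force'],s['t'])
cv2.imwrite('pics/w2b.png',cv2.resize(w,(780,585)))
```

```text
[ 0.47016408 -0.04560314  0.30122614] [ 3.14151101e+00 -4.40266343e-04  3.06817467e+00] [-0.18533049  1.32889458 -0.42678583] 2.05
```

View pics/w2b.png

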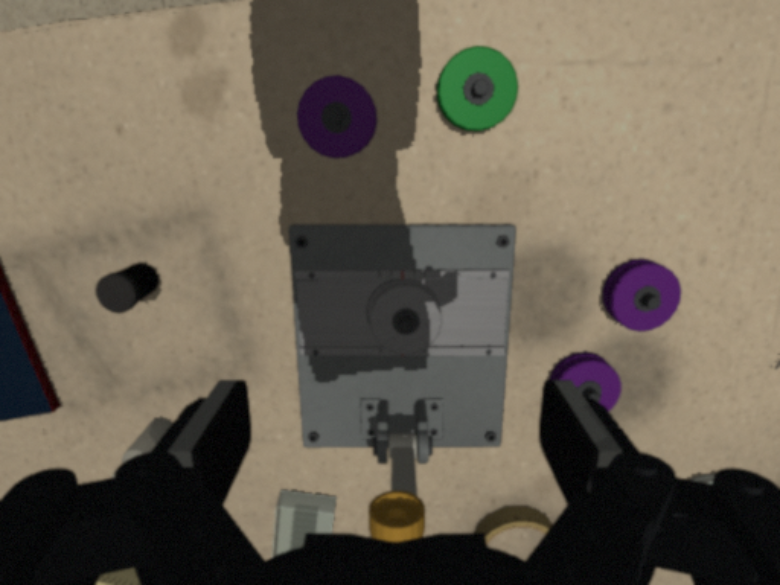

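The close view shows the die body at about (404,316), its plunger at (405,321), and the front red line at (402,272). The base-plate corners are at (290,224), (516,224), (304,446) and (501,446).

Run:
```python
from h import *
# i for this pose
i,f=K('wrist');w=cv2.imread('pics/w2.png');s=512/780
C=[plane(i,f,u*s,v*s,.01) for u,v in[(290,224),(516,224),(304,446),(501,446)]]
for c in C:print(c)
C=np.array(C);ax=(C[2]+C[3]-C[0]-C[1]);yaw=np.arctan2(ax[1],ax[0]);ay=C[1]+C[3]-C[0]-C[2];yaw2=np.arctan2(-ay[0],ay[1])
fr=(C[0]+C[1])/2;re=(C[2]+C[3])/2
o=fr+(re-fr)*80/225;print('yaw',yaw,yaw2,'origin',o)
# red px
hsv=cv2.cvtColor(w,cv2.COLOR_BGR2HSV)
b=w.astype(int);m=(b[:,:,2]-np.maximum(b[:,:,1],b[:,:,0])>18)
m[:140]=0;m[250:]=0;m[:,:220]=0;m[:,310:]=0
ys,xs=np.nonzero(m);print(list(zip(xs,ys)))
for v in sorted(set(ys)):pass
if len(xs):
  for lo,hi in((140,200),(200,250)):
    k=(ys>=lo)&(ys<hi)
    if k.any():print('red',plane(i,f,xs[k].mean(),ys[k].mean(),.016))
# die: bright contrast crop
c=w[160:250,215:315];g=cv2.createCLAHE(4,(2,2)).apply(cv2.cvtColor(c,cv2.COLOR_BGR2GRAY))
cv2.imwrite('pics/w2c.png',cv2.resize(g,(800,600)[:0] or (660,594),interpolation=cv2.INTER_CUBIC))
```

```text
[ 0.4599192  -0.13511157  0.01      ]
[0.47394207 0.06076748 0.01      ]
[ 0.68264874 -0.15109019  0.01      ]
[0.69701022 0.04606878 0.01      ]
yaw -0.06870611651690452 -0.07209267984667374 origin [ 0.54618356 -0.04262579  0.01      ]
[]
```

View pics/w2c.png

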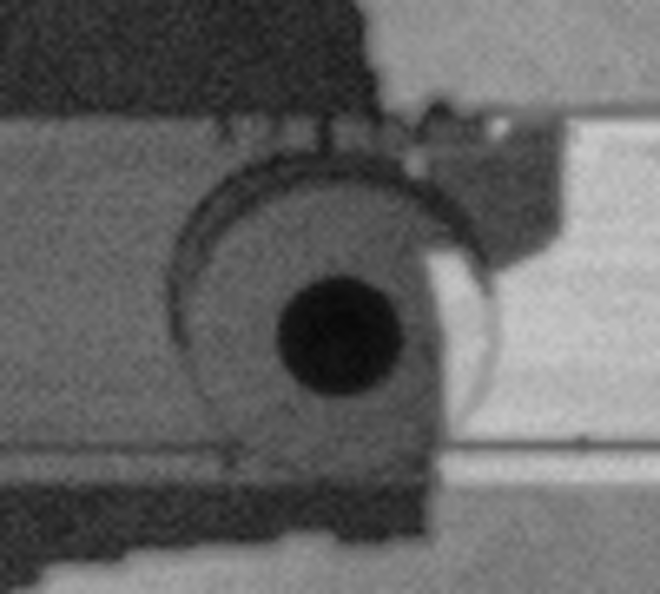

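Run:
```python
from h import *
i,f=K('wrist')
o=np.array([.54618,-.04263]);Y=np.array([.0705,.9975])
p=lambda cx,cy,z:plane(i,f,215+cx/6.6-.4,160+cy/6.6-.4,z)
for n,a in(('red',(326,133,.016)),('dieL',(188,325,.034)),('dieR',(495,325,.034)),('disk',(340,336,.034)),('die',(341,330,.034))):
    q=p(*a);print(n,q,'yrel',(q[:2]-o)@Y)
t,g=K('top')
for cx,cy,z in((288,297,.016),(277,437,.016),(280,367,.034),(277,364,.036)):
    q=plane(t,g,220+cx*105/600,125+cy*105/600,z);print('top',q)
```

```text
red [ 0.5100263  -0.04095635  0.016     ] yrel -0.0008793703238253099
dieL [ 0.5428245 -0.0710777  0.034    ] yrel -0.028613139239813686
dieR [ 0.54723914 -0.00986524  0.034     ] yrel 0.03275751653682911
disk [ 0.54733921 -0.04093191  0.034     ] yrel 0.001775568459358385
die [ 0.54607841 -0.04064933  0.034     ] yrel 0.001968559014914799
top [ 0.58092625 -0.05092783  0.016     ]
top [ 0.50609512 -0.04520121  0.016     ]
top [ 0.5421529  -0.04568192  0.034     ]
top [ 0.54357673 -0.04398908  0.036     ]
```

The die sits about 3 mm to the +y side of the mark in both views. I'll straddle it with open fingers and tap it towards -y.

Request:
jog_arm([
  {"gripper": 8.5, "travel": [-3.76, 0.53, 0], "angular": [0, 0, 0]},
  {"gripper": 8.5, "travel": [-3.76, 0.54, 0], "angular": [0, 0, 0]},
  {"gripper": 8.5, "travel": [0, 0, 4.5], "angular": [0, 0, 0]},
  {"gripper": 8.5, "travel": [0, 0, 4.5], "angular": [0, 0, 0]},
  {"gripper": 8.5, "travel": [0, 0, 4.5], "angular": [0, 0, 0]},
  {"gripper": 8.5, "travel": [0, 0, 4.5], "angular": [0, 0, 0]},
  {"gripper": 8.5, "travel": [0, 0, 4.5], "angular": [0, 0, 0]},
  {"gripper": 8.5, "travel": [0, 0, 2.5], "angular": [0, 0, 0]},
  {"gripper": 8.5, "travel": [0, 0, 1], "angular": [0, 0, 0]},
  {"gripper": 8.5, "travel": [0, 0, 0], "angular": [0, 0, 0]},
])

```text
t: 3.1
position: [0.5457, -0.0388, 0.0409]
tcp_rot: [3.141, -0.001, 3.071]
wrist_force: [0.4, -0.4, 0.5]
width: 0.0848
finger_force: 0.0
```

Request:
jog_arm([
  {"gripper": 8.5, "travel": [0, 0, 1], "angular": [0, 0, 0]},
  {"gripper": 8.5, "travel": [0, 0, 1], "angular": [0, 0, 0]},
  {"gripper": 8.5, "travel": [0, 0, 0.9], "angular": [0, 0, 0]},
  {"gripper": 8.5, "travel": [0, 0, 0], "angular": [0, 0, 0]},
  {"gripper": 8.5, "travel": [0, 0, 0], "angular": [0, 0, 0]},
])

```text
t: 3.6
position: [0.546, -0.0399, 0.0124]
tcp_rot: [-3.142, -0.0, 3.07]
wrist_force: [0.1, -0.4, 1.0]
width: 0.0848
finger_force: 0.0
```

Request:
jog_arm([
  {"gripper": 8.5, "travel": [0, -0.2, 0], "angular": [0, 0, 0]},
  {"gripper": 8.5, "travel": [0, -0.2, 0], "angular": [0, 0, 0]},
  {"gripper": 8.5, "travel": [0, -0.2, 0], "angular": [0, 0, 0]},
  {"gripper": 8.5, "travel": [0, -0.1, 0], "angular": [0, 0, 0]},
  {"gripper": 8.5, "travel": [0, -0.1, 0], "angular": [0, 0, 0]},
])

```text
t: 4.1
position: [0.5455, -0.048, 0.0125]
tcp_rot: [-3.141, 0.0, 3.07]
wrist_force: [0.8, 0.3, 0.7]
width: 0.0849
finger_force: 0.0
```

Request:
jog_arm([
  {"gripper": 8.5, "travel": [0, -0.07, 0], "angular": [0, 0, 0]},
  {"gripper": 8.5, "travel": [0, -0.07, 0], "angular": [0, 0, 0]},
])

```text
t: 4.3
position: [0.5453, -0.0492, 0.0124]
tcp_rot: [-3.142, -0.0, 3.07]
wrist_force: [-0.4, -0.3, 0.0]
width: 0.0853
finger_force: 0.0
```

Request:
jog_arm([
  {"gripper": 8.5, "travel": [0, -0.07, 0], "angular": [0, 0, 0]},
  {"gripper": 8.5, "travel": [0, -0.07, 0], "angular": [0, 0, 0]},
])

```text
t: 4.5
position: [0.5453, -0.0507, 0.0124]
tcp_rot: [-3.141, -0.0, 3.07]
wrist_force: [0.1, -0.0, -0.3]
width: 0.0847
finger_force: 0.0
```

Request:
jog_arm([
  {"gripper": 8.5, "travel": [0, -0.07, 0], "angular": [0, 0, 0]},
  {"gripper": 8.5, "travel": [0, -0.07, 0], "angular": [0, 0, 0]},
  {"gripper": 8.5, "travel": [0, 0, 0], "angular": [0, 0, 0]},
])

```text
t: 4.8
position: [0.5451, -0.0521, 0.0124]
tcp_rot: [-3.141, -0.0, 3.07]
wrist_force: [-0.5, -0.1, 0.1]
width: 0.0848
finger_force: 0.0
```

Run:
```python
from h import *
i,f=K('wrist');s=robot.sense();w=snap('wrist','w3.png');print(s['position'],s['wrist_force'],s['width'])
cv2.imwrite('pics/w3b.png',cv2.resize(w,(780,585)))
```

```text
[ 0.54513595 -0.05214094  0.0124157 ] [-0.49486422 -0.06229212  0.11359031] 0.08476420249178784
```

View pics/w3b.png

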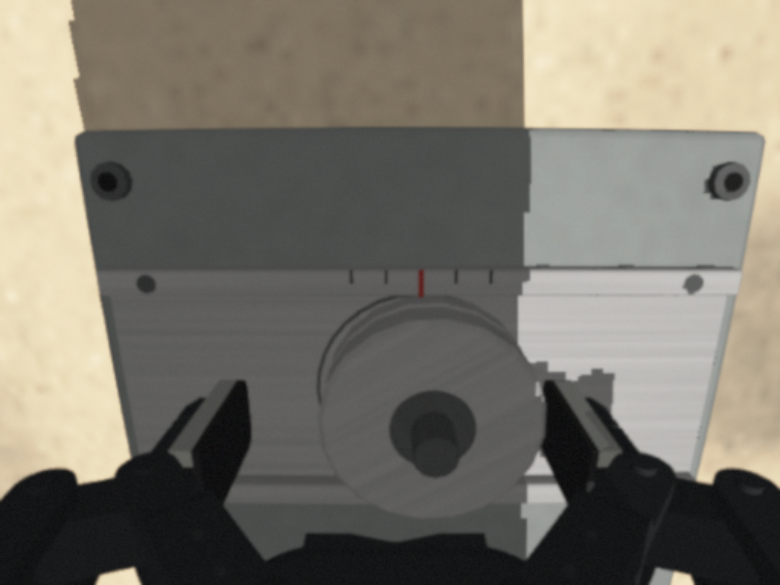

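The view is clear now: red line at (421,283), die top circle from about 320 to 545 (centre about 432,412), engraved ring showing on its left. The +y finger at (543,395) is just touching.

Run:
```python
from h import *
i,f=K('wrist');s=512/780;Y=np.array([.0705,.9975])
P=lambda u,v,z:plane(i,f,u*s,v*s,z)
r=P(421,283,.016)
for n,a in(('die',(432,412,.034)),('L',(320,412,.034)),('R',(545,412,.034)),('disk',(432.5,430,.034)),('b1',(110,181,.01)),('b2',(733,181,.01))):
    q=P(*a);print(n,q,(q-r)[:2]@Y)
print(r, proj(i,f,[.5435,-.043,.01])/s)
```

```text
die [ 0.54218126 -0.04206541  0.034     ] 0.002550231270506484
L [ 0.54002065 -0.07248742  0.034     ] -0.02794804657615611
R [ 0.54458348 -0.01119272  0.034     ] 0.033515092426505515
disk [ 0.5478296  -0.04219822  0.034     ] 0.0028159615966876182
b1 [ 0.47553097 -0.12953385  0.01      ] -0.0893983814918339
b2 [0.48819322 0.05000433 0.01      ] 0.0905836350631926
[ 0.51073802 -0.04239973  0.016     ] [423.91251065 376.6550936 ]
```

Request:
jog_arm([
  {"gripper": 8.5, "travel": [0, -0.05, 0], "angular": [0, 0, 0]},
  {"gripper": 8.5, "travel": [0, -0.05, 0], "angular": [0, 0, 0]},
  {"gripper": 8.5, "travel": [0, -0.05, 0], "angular": [0, 0, 0]},
])

```text
t: 5.15
position: [0.5451, -0.0533, 0.0124]
tcp_rot: [3.141, 0.0, 3.07]
wrist_force: [0.4, 1.7, 0.3]
width: 0.0849
finger_force: 1.0
```

Request:
jog_arm([
  {"gripper": 8.5, "travel": [0, -0.05, 0], "angular": [0, 0, 0]},
  {"gripper": 8.5, "travel": [0, -0.05, 0], "angular": [0, 0, 0]},
  {"gripper": 8.5, "travel": [0, -0.05, 0], "angular": [0, 0, 0]},
])

```text
t: 5.45
position: [0.545, -0.055, 0.0124]
tcp_rot: [-3.142, 0.0, 3.07]
wrist_force: [-0.2, 2.9, -0.3]
width: 0.085
finger_force: 1.1
```

Run:
```python
from h import *
i,f=K('wrist');s=robot.sense();w=snap('wrist','w4.png');print(s['position'],s['wrist_force'],s['width'],s['finger_force'])
def seg(fn):
    w=cv2.imread('pics/'+fn).astype(np.int16)
    m=(w[:,:,2]-w[:,:,1]>25)&(w[:,:,2]-w[:,:,0]>25);m[:170]=0;m[200:]=0
    ys,xs=np.nonzero(m);g=cv2.GaussianBlur(w[:,:,1].astype(np.uint8),(3,3),0)
    d=(g<50);d[:255]=0;d[300:]=0;d[:,:240]=0;d[:,330:]=0
    n,l,st,c=cv2.connectedComponentsWithStats(d.astype(np.uint8));k=1+np.argmax(st[1:,4]) if n>1 else 0
    return xs.mean(),ys.mean(),len(xs),st[k],c[k]
print(seg('w3.png'));print(seg('w4.png'))
```

```text
[ 0.54496024 -0.05502328  0.0124139 ] [-0.21750886  2.89456745 -0.33221126] 0.08498446169574501 1.060957945883274
(np.float64(276.0), np.float64(185.5), 54, array([ 257,  258,   53,   42, 1817], dtype=int32), array([283.68409466, 279.88717666]))
(np.float64(282.6119402985075), np.float64(185.7462686567164), 67, array([ 258,  258,   53,   42, 1815], dtype=int32), array([284.43911846, 279.86280992]))
```

Run:
```python
from h import *
i,f=K('wrist');Y=np.array([.0705,.9975])
r=plane(i,f,282.6,185.75,.016);q=plane(i,f,284.44,279.86,.034);q2=plane(i,f,284.44,279.86,.038);print(r,q,(q-r)[:2]@Y,(q2-r)[:2]@Y)
```

```text
[ 0.51071548 -0.04273019  0.016     ] [ 0.54648007 -0.04497573  0.034     ] 0.0002814755467084799 -7.049034755745459e-05
```

The die is on the mark to within about 0.3 mm. I'll back off, raise the gripper, and locate the lever grip from the first side picture.

Request:
jog_arm([
  {"gripper": 8.5, "travel": [0, 0.5, 0], "angular": [0, 0, 0]},
  {"gripper": 8.5, "travel": [0, 0.5, 0], "angular": [0, 0, 0]},
  {"gripper": 8.5, "travel": [0, 0, -2], "angular": [0, 0, 0]},
  {"gripper": 8.5, "travel": [0, 0, -4], "angular": [0, 0, 0]},
  {"gripper": 8.5, "travel": [0, 0, -5], "angular": [0, 0, 0]},
  {"gripper": 8.5, "travel": [0, 0, -5], "angular": [0, 0, 0]},
  {"gripper": 8.5, "travel": [0, 0, -5], "angular": [0, 0, 0]},
  {"gripper": 8.5, "travel": [0, 0, -5], "angular": [0, 0, 0]},
  {"gripper": 8.5, "travel": [0, 0, -5], "angular": [0, 0, 0]},
  {"gripper": 8.5, "travel": [0, 0, -3], "angular": [0, 0, 0]},
])

```text
t: 6.5
position: [0.5458, -0.0445, 0.3562]
tcp_rot: [3.141, 0.004, 3.07]
wrist_force: [-0.7, -0.6, -0.7]
width: 0.0852
finger_force: 0.0
```

Run:
```python
from h import *
i,f=K('side');Y=np.array([.0705,.9975,0]);X=np.array([.9975,-.0705,0])
M=np.array([.546,-.0449,0]);b=cv2.imread('pics/s0.png')
def vp(u,v,yo=0):
    o,d=ray(i,f,u,v);return o+d*((M+Y*yo-o)@Y)/(d@Y)
for a in(70,80,90,100):
    t=np.radians(a);g=M+X*(.11-.2*np.cos(t))+[0,0,.0565+.2*np.sin(t)];h=M+X*(.11-.11*np.cos(t)-.0105*np.sin(t)*1)+[0,0,.0565+.11*np.sin(t)]
    print(a,g,proj(i,f,g),proj(i,f,g-Y*.023),proj(i,f,g+Y*.023))
c=b[125:220,280:340];cv2.imwrite('pics/s0c.png',cv2.resize(c,(378,598),interpolation=cv2.INTER_CUBIC))
```

```text
70 [ 0.58749198 -0.04783252  0.24443852] [284.09690919 146.29680645] [285.97357152 151.46578421] [282.27732945 141.28588427]
80 [ 0.62108219 -0.05020656  0.25346155] [297.74618034 142.27354478] [299.83870819 147.38225675] [295.71723861 137.32115519]
90 [ 0.655725 -0.052655  0.2565  ] [311.60936788 140.29374684] [313.91320847 145.35708653] [309.37522663 135.38488557]
100 [ 0.69036781 -0.05510344  0.25346155] [325.12921079 140.41968321] [327.62908624 145.45427772] [322.70438107 135.53769927]
```

View pics/s0c.png

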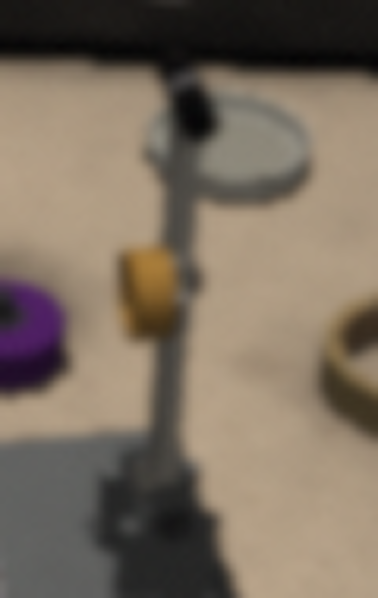

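The crop shows the grip's near end at (197,112) and the cap at (148,292); the lever stands about 89° up, with the grip at roughly (0.653, -0.0525, 0.2565).

Request:
jog_arm([
  {"gripper": 8.5, "travel": [-3.58, 0, 0], "angular": [0, 0, 0]},
  {"gripper": 8.5, "travel": [-3.58, 0, 0], "angular": [0, 0, 0]},
  {"gripper": 8.5, "travel": [-3.58, 0, 0], "angular": [0, 0, 0]},
  {"gripper": 8.5, "travel": [0, 0, 0], "angular": [0, 0, 0]},
  {"gripper": 8.5, "travel": [0, 0, 3], "angular": [0, 0, 0]},
  {"gripper": 8.5, "travel": [0, 0, 3], "angular": [0, 0, 0]},
  {"gripper": 8.5, "travel": [0, 0, 3], "angular": [0, 0, 0]},
  {"gripper": 8.5, "travel": [0, 0, 2], "angular": [0, 0, 0]},
  {"gripper": 8.5, "travel": [0, 0, 1.3], "angular": [0, 0, 0]},
  {"gripper": 8.5, "travel": [0, 0, 0], "angular": [0, 0, 0]},
])

```text
t: 7.5
position: [0.6511, -0.0523, 0.2281]
tcp_rot: [-3.141, -0.003, 3.07]
wrist_force: [-0.8, 1.1, 0.8]
width: 0.085
finger_force: 0.0
```

Request:
jog_arm([
  {"gripper": 5.2, "travel": [0, 0, 0], "angular": [0, 0, 0]},
  {"gripper": 5.2, "travel": [0, 0, 0], "angular": [0, 0, 0]},
  {"gripper": 5.2, "travel": [0, 0, 0], "angular": [0, 0, 0]},
  {"gripper": 5.2, "travel": [0, 0, 0], "angular": [0, 0, 0]},
  {"gripper": 5.2, "travel": [0, 0, 0], "angular": [0, 0, 0]},
], force=20)

```text
t: 8.0
position: [0.6522, -0.0526, 0.2297]
tcp_rot: [-3.142, 0.0, 3.07]
wrist_force: [0.4, -0.6, 0.4]
width: 0.052
finger_force: 0.0
```

Run:
```python
from h import *
w=snap('wrist','w5.png');b=snap('side','s5.png');s=robot.sense();print(s['position'],s['wrist_force'],s['width'],s['finger_force'])
c=cv2.resize(b[90:240,230:380],(480,480),interpolation=cv2.INTER_CUBIC)
cv2.imwrite('pics/m5.png',cv2.resize(np.hstack([cv2.resize(w,(640,480))[:,120:520],c[:,:400]]),(800,480)))
```

```text
[ 0.65210778 -0.05267875  0.22950627] [-0.98172798  1.16461348  0.8351006 ] 0.05208947255661784 0.0
```

View pics/m5.png

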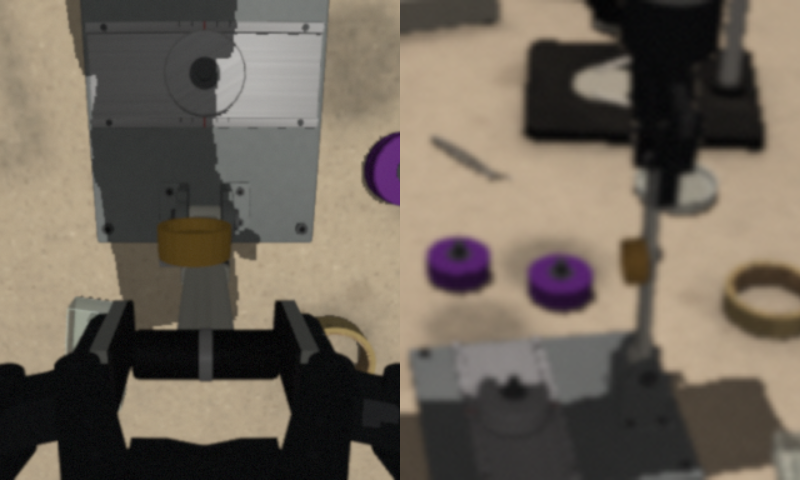

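The grip lies between the fingers, from (132,355) to (283,355). The cap centre, at about (194,240), is about 5–6 mm to the -y side of the lever's centre line at 206. I'll pinch the grip gently.

Request:
jog_arm([
  {"gripper": 4.4, "travel": [0, 0, 0], "angular": [0, 0, 0]},
  {"gripper": 4.4, "travel": [0, 0, 0], "angular": [0, 0, 0]},
  {"gripper": 4.4, "travel": [0, 0, 0], "angular": [0, 0, 0]},
  {"gripper": 4.4, "travel": [0, 0, 0], "angular": [0, 0, 0]},
], force=20)

```text
t: 8.5
position: [0.6522, -0.0522, 0.2297]
tcp_rot: [3.141, 0.0, 3.07]
wrist_force: [-1.7, 3.5, 4.8]
width: 0.0458
finger_force: 21.1
```

Request:
jog_arm([
  {"gripper": 4.4, "travel": [1.56, 0, 0.1], "angular": [0, 0, 0]},
  {"gripper": 4.4, "travel": [1.56, 0, 0.2], "angular": [0, 0, 0]},
  {"gripper": 4.4, "travel": [1.69, 0, 0.38], "angular": [0, 0, 0]},
  {"gripper": 4.4, "travel": [1.68, 0, 0.52], "angular": [0, 0, 0]},
])

```text
t: 8.9
position: [0.5876, -0.0476, 0.2176]
tcp_rot: [3.141, 0.002, 3.07]
wrist_force: [7.9, 3.9, -5.9]
width: 0.0456
finger_force: 21.6
```

Request:
jog_arm([
  {"gripper": 4.4, "travel": [1.6, 0, 0.67], "angular": [0, 0, 0]},
  {"gripper": 4.4, "travel": [1.56, 0, 0.8], "angular": [0, 0, 0]},
  {"gripper": 4.4, "travel": [1.45, 0, 0.94], "angular": [0, 0, 0]},
  {"gripper": 4.4, "travel": [1.41, 0, 1.06], "angular": [0, 0, 0]},
  {"gripper": 4.4, "travel": [1.27, 0, 1.18], "angular": [0, 0, 0]},
  {"gripper": 4.4, "travel": [1.19, 0, 1.28], "angular": [0, 0, 0]},
])

```text
t: 9.5
position: [0.503, -0.0416, 0.1582]
tcp_rot: [3.141, 0.002, 3.07]
wrist_force: [6.9, 2.8, -0.1]
width: 0.0456
finger_force: 23.1
```

Request:
jog_arm([
  {"gripper": 4.4, "travel": [1.05, 0, 1.39], "angular": [0, 0, 0]},
  {"gripper": 4.4, "travel": [0.95, 0, 1.47], "angular": [0, 0, 0]},
  {"gripper": 4.4, "travel": [0.78, 0, 1.55], "angular": [0, 0, 0]},
  {"gripper": 4.4, "travel": [0.69, 0, 1.61], "angular": [0, 0, 0]},
  {"gripper": 4.4, "travel": [0.43, 0, 1.33], "angular": [0, 0, 0]},
  {"gripper": 4.4, "travel": [0.34, 0, 1.35], "angular": [0, 0, 0]},
  {"gripper": 4.4, "travel": [0, 0, 0], "angular": [0, 0, 0]},
])

```text
t: 10.2
position: [0.4604, -0.0386, 0.0701]
tcp_rot: [3.141, -0.001, 3.071]
wrist_force: [0.9, 3.8, -5.0]
width: 0.0455
finger_force: 23.8
```

Request:
jog_arm([
  {"gripper": 4.4, "travel": [0.17, 0, 0.8], "angular": [0, 0, 0]},
  {"gripper": 4.4, "travel": [0.12, 0, 0.8], "angular": [0, 0, 0]},
  {"gripper": 4.4, "travel": [0, 0, 0], "angular": [0, 0, 0]},
  {"gripper": 6.5, "travel": [0, 0, 0], "angular": [0, 0, 0]},
  {"gripper": 6.5, "travel": [0, 0, 0], "angular": [0, 0, 0]},
  {"gripper": 6.5, "travel": [0, 0, 0], "angular": [0, 0, 0]},
  {"gripper": 6.5, "travel": [0, 0, -3], "angular": [0, 0, 0]},
  {"gripper": 6.5, "travel": [0, 0, -3], "angular": [0, 0, 0]},
])

```text
t: 11.0
position: [0.4571, -0.0388, 0.1158]
tcp_rot: [-3.141, -0.002, 3.07]
wrist_force: [0.1, 0.3, 0.4]
width: 0.0653
finger_force: 0.0
```

Request:
jog_arm([
  {"gripper": 0, "travel": [0, 0, 0], "angular": [0, 0, 0]},
  {"gripper": 0, "travel": [0, 0, 0], "angular": [0, 0, 0]},
  {"gripper": 0, "travel": [0, 0, 0], "angular": [0, 0, 0]},
  {"gripper": 0, "travel": [0, 0, 0], "angular": [0, 0, 0]},
  {"gripper": 0, "travel": [0, 0, 0], "angular": [0, 0, 0]},
  {"gripper": 0, "travel": [0, 0, 0], "angular": [0, 0, 0]},
  {"gripper": 0, "travel": [0, 0, 0], "angular": [0, 0, 0]},
  {"gripper": 0, "travel": [0, 0, 0], "angular": [0, 0, 0]},
])

```text
t: 11.8
position: [0.4576, -0.0387, 0.1151]
tcp_rot: [-3.141, -0.0, 3.07]
wrist_force: [0.3, -0.2, 0.0]
width: 0.0005
finger_force: 0.0
```

Request:
jog_arm([
  {"gripper": 0, "travel": [0, 0, 1], "angular": [0, 0, 0]},
  {"gripper": 0, "travel": [0, 0, 1], "angular": [0, 0, 0]},
  {"gripper": 0, "travel": [0, 0, 0.2], "angular": [0, 0, 0]},
  {"gripper": 0, "travel": [0, 0, 0.2], "angular": [0, 0, 0]},
])

```text
t: 12.2
position: [0.4572, -0.0387, 0.0906]
tcp_rot: [-3.141, -0.001, 3.07]
wrist_force: [-2.9, -0.3, 3.9]
width: -0.0003
finger_force: 1.7
```

Request:
jog_arm([
  {"gripper": 0, "travel": [0, 0, 0.2], "angular": [0, 0, 0]},
  {"gripper": 0, "travel": [0, 0, 0.1], "angular": [0, 0, 0]},
])

```text
t: 12.4
position: [0.4574, -0.0387, 0.0881]
tcp_rot: [-3.141, -0.0, 3.07]
wrist_force: [-1.8, 0.4, 3.3]
width: -0.0001
finger_force: 1.7
```

Request:
jog_arm([
  {"gripper": 0, "travel": [0, 0, 0.2], "angular": [0, 0, 0]},
  {"gripper": 0, "travel": [0, 0, 0.1], "angular": [0, 0, 0]},
])

```text
t: 12.6
position: [0.4575, -0.0387, 0.085]
tcp_rot: [-3.141, -0.0, 3.07]
wrist_force: [-2.4, -0.0, 3.1]
width: -0.0001
finger_force: 1.6
```

Request:
jog_arm([
  {"gripper": 0, "travel": [0, 0, 0.15], "angular": [0, 0, 0]},
  {"gripper": 0, "travel": [0, 0, 0.15], "angular": [0, 0, 0]},
  {"gripper": 0, "travel": [0, 0, 0.15], "angular": [0, 0, 0]},
])

```text
t: 12.9
position: [0.4576, -0.0387, 0.0805]
tcp_rot: [-3.141, 0.0, 3.07]
wrist_force: [-2.9, -0.2, 2.8]
width: 0.0
finger_force: 1.6
```

Request:
jog_arm([
  {"gripper": 0, "travel": [0, 0, -2], "angular": [0, 0, 0]},
  {"gripper": 8.5, "travel": [0, 0, -4], "angular": [0, 0, 0]},
  {"gripper": 8.5, "travel": [-3, 0, 0], "angular": [0, 0, 0]},
  {"gripper": 8.5, "travel": [-3, 0, 0], "angular": [0, 0, 0]},
  {"gripper": 8.5, "travel": [-2.86, 0, 0], "angular": [0, 0, 0]},
  {"gripper": 8.5, "travel": [0, 0, 0], "angular": [0, 0, 0]},
  {"gripper": 8.5, "travel": [0, 0, 0], "angular": [0, 0, 0]},
  {"gripper": 8.5, "travel": [0, 0, 0], "angular": [0, 0, 0]},
])

```text
t: 13.7
position: [0.5454, -0.045, 0.1405]
tcp_rot: [-3.141, -0.0, 3.07]
wrist_force: [0.3, 0.1, -0.7]
width: 0.0846
finger_force: 0.0
```

Request:
jog_arm([
  {"gripper": 8.5, "travel": [0, 0, 3], "angular": [0, 0, 0]},
  {"gripper": 8.5, "travel": [0, 0, 3], "angular": [0, 0, 0]},
  {"gripper": 8.5, "travel": [0, 0, 2.5], "angular": [0, 0, 0]},
  {"gripper": 8.5, "travel": [0, 0, 1.5], "angular": [0, 0, 0]},
  {"gripper": 8.5, "travel": [0, 0, 1], "angular": [0, 0, 0]},
  {"gripper": 8.5, "travel": [0, 0, 0], "angular": [0, 0, 0]},
])

```text
t: 14.3
position: [0.5454, -0.045, 0.03]
tcp_rot: [-3.141, -0.001, 3.07]
wrist_force: [0.1, 1.0, -0.3]
width: 0.0852
finger_force: 0.0
```

Request:
jog_arm([
  {"gripper": 8.5, "travel": [0, 0, 0.6], "angular": [0, 0, 0]},
  {"gripper": 8.5, "travel": [0, 0, 0.6], "angular": [0, 0, 0]},
  {"gripper": 8.5, "travel": [0, 0, 0.6], "angular": [0, 0, 0]},
  {"gripper": 8.5, "travel": [0, 0, 0], "angular": [0, 0, 0]},
])

```text
t: 14.7
position: [0.5457, -0.045, 0.0121]
tcp_rot: [-3.141, -0.001, 3.07]
wrist_force: [1.6, -0.1, -0.3]
width: 0.085
finger_force: 0.0
```

Request:
jog_arm([
  {"gripper": 8.5, "travel": [0, -0.3, 0], "angular": [0, 0, 0]},
  {"gripper": 8.5, "travel": [0, -0.3, 0], "angular": [0, 0, 0]},
  {"gripper": 8.5, "travel": [0, -0.2, 0], "angular": [0, 0, 0]},
  {"gripper": 8.5, "travel": [0, -0.1, 0], "angular": [0, 0, 0]},
  {"gripper": 8.5, "travel": [0, -0.1, 0], "angular": [0, 0, 0]},
  {"gripper": 8.5, "travel": [0, -0.08, 0], "angular": [0, 0, 0]},
  {"gripper": 8.5, "travel": [0, -0.08, 0], "angular": [0, 0, 0]},
])

```text
t: 15.4
position: [0.5453, -0.0563, 0.0127]
tcp_rot: [3.141, 0.0, 3.07]
wrist_force: [-0.1, 2.8, 0.9]
width: 0.085
finger_force: 1.3
```

Request:
jog_arm([
  {"gripper": 8.5, "travel": [0, -0.08, 0], "angular": [0, 0, 0]},
  {"gripper": 8.5, "travel": [0, -0.08, 0], "angular": [0, 0, 0]},
])

```text
t: 15.6
position: [0.5451, -0.058, 0.0127]
tcp_rot: [3.141, 0.0, 3.07]
wrist_force: [0.5, 2.8, 1.5]
width: 0.085
finger_force: 1.5
```

Request:
jog_arm([
  {"gripper": 8.5, "travel": [0, -0.06, 0], "angular": [0, 0, 0]},
  {"gripper": 8.5, "travel": [0, -0.06, 0], "angular": [0, 0, 0]},
])

```text
t: 15.8
position: [0.545, -0.0594, 0.0127]
tcp_rot: [3.142, 0.0, 3.07]
wrist_force: [1.0, 3.1, 2.5]
width: 0.0851
finger_force: 1.6
```

Request:
jog_arm([
  {"gripper": 8.5, "travel": [0, -0.05, 0], "angular": [0, 0, 0]},
  {"gripper": 8.5, "travel": [0, -0.05, 0], "angular": [0, 0, 0]},
  {"gripper": 8.5, "travel": [0, -0.05, 0], "angular": [0, 0, 0]},
])

```text
t: 16.1
position: [0.5449, -0.0609, 0.0127]
tcp_rot: [-3.142, 0.0, 3.07]
wrist_force: [0.7, 2.2, 3.0]
width: 0.0852
finger_force: 1.8
```

Request:
jog_arm([
  {"gripper": 8.5, "travel": [0, -0.05, 0], "angular": [0, 0, 0]},
  {"gripper": 8.5, "travel": [0, -0.05, 0], "angular": [0, 0, 0]},
  {"gripper": 8.5, "travel": [0, -0.05, 0], "angular": [0, 0, 0]},
])

```text
t: 16.4
position: [0.5447, -0.0624, 0.0127]
tcp_rot: [-3.142, 0.0, 3.07]
wrist_force: [0.8, 3.7, 3.2]
width: 0.0851
finger_force: 1.9
```

Request:
jog_arm([
  {"gripper": 8.5, "travel": [0, -0.05, 0], "angular": [0, 0, 0]},
  {"gripper": 8.5, "travel": [0, -0.05, 0], "angular": [0, 0, 0]},
  {"gripper": 8.5, "travel": [0, -0.05, 0], "angular": [0, 0, 0]},
])

```text
t: 16.7
position: [0.5446, -0.0639, 0.0127]
tcp_rot: [-3.142, 0.0, 3.07]
wrist_force: [0.0, 4.0, 2.8]
width: 0.085
finger_force: 1.9
```

Request:
jog_arm([
  {"gripper": 8.5, "travel": [0, -0.05, 0], "angular": [0, 0, 0]},
  {"gripper": 8.5, "travel": [0, -0.05, 0], "angular": [0, 0, 0]},
  {"gripper": 8.5, "travel": [0, -0.05, 0], "angular": [0, 0, 0]},
])

```text
t: 17.0
position: [0.5445, -0.0654, 0.0126]
tcp_rot: [-3.142, 0.0, 3.07]
wrist_force: [1.0, 3.4, 2.9]
width: 0.085
finger_force: 1.8
```

Request:
jog_arm([
  {"gripper": 8.5, "travel": [0, -0.05, 0], "angular": [0, 0, 0]},
  {"gripper": 8.5, "travel": [0, -0.05, 0], "angular": [0, 0, 0]},
])

```text
t: 17.2
position: [0.5444, -0.0664, 0.0126]
tcp_rot: [-3.141, -0.0, 3.07]
wrist_force: [-0.4, 4.7, 2.5]
width: 0.0852
finger_force: 1.9
```

Request:
jog_arm([
  {"gripper": 8.5, "travel": [0, -0.05, 0], "angular": [0, 0, 0]},
  {"gripper": 8.5, "travel": [0, -0.05, 0], "angular": [0, 0, 0]},
])

```text
t: 17.4
position: [0.5444, -0.0674, 0.0126]
tcp_rot: [-3.142, -0.0, 3.07]
wrist_force: [0.2, 3.4, 3.0]
width: 0.0849
finger_force: 1.9
```

Request:
jog_arm([
  {"gripper": 8.5, "travel": [0, -0.05, 0], "angular": [0, 0, 0]},
  {"gripper": 8.5, "travel": [0, -0.05, 0], "angular": [0, 0, 0]},
])

```text
t: 17.6
position: [0.5442, -0.0685, 0.0126]
tcp_rot: [-3.141, -0.0, 3.07]
wrist_force: [0.4, 3.4, 3.3]
width: 0.085
finger_force: 1.9
```

Request:
jog_arm([
  {"gripper": 8.5, "travel": [0, -0.05, 0], "angular": [0, 0, 0]},
])

```text
t: 17.7
position: [0.5442, -0.069, 0.0126]
tcp_rot: [-3.141, -0.0, 3.07]
wrist_force: [0.3, 3.8, 2.8]
width: 0.0851
finger_force: 1.8
```

Request:
jog_arm([
  {"gripper": 8.5, "travel": [0, -0.05, 0], "angular": [0, 0, 0]},
])

```text
t: 17.8
position: [0.5442, -0.0694, 0.0126]
tcp_rot: [-3.141, -0.0, 3.07]
wrist_force: [1.3, 3.3, 3.4]
width: 0.0847
finger_force: 1.8
```

Request:
jog_arm([
  {"gripper": 8.5, "travel": [0, -0.05, 0], "angular": [0, 0, 0]},
  {"gripper": 8.5, "travel": [0, -0.03, 0], "angular": [0, 0, 0]},
])

```text
t: 18.0
position: [0.5442, -0.0703, 0.0127]
tcp_rot: [-3.141, -0.0, 3.07]
wrist_force: [-0.4, 3.7, 3.4]
width: 0.085
finger_force: 1.8
```

Request:
jog_arm([
  {"gripper": 8.5, "travel": [0, -0.05, 0], "angular": [0, 0, 0]},
  {"gripper": 8.5, "travel": [0, -0.03, 0], "angular": [0, 0, 0]},
])

```text
t: 18.2
position: [0.5441, -0.0709, 0.0126]
tcp_rot: [-3.142, -0.0, 3.07]
wrist_force: [0.6, 5.0, 3.0]
width: 0.0849
finger_force: 2.5
```

Request:
jog_arm([
  {"gripper": 8.5, "travel": [0, -0.05, 0], "angular": [0, 0, 0]},
  {"gripper": 8.5, "travel": [0, -0.03, 0], "angular": [0, 0, 0]},
])

```text
t: 18.4
position: [0.5441, -0.0712, 0.0126]
tcp_rot: [3.141, 0.0, 3.07]
wrist_force: [0.6, 8.5, 2.2]
width: 0.0853
finger_force: 4.1
```

Request:
jog_arm([
  {"gripper": 8.5, "travel": [0, -0.05, 0], "angular": [0, 0, 0]},
])

```text
t: 18.5
position: [0.5441, -0.0714, 0.0126]
tcp_rot: [3.141, 0.0, 3.071]
wrist_force: [0.8, 10.3, 2.6]
width: 0.0853
finger_force: 5.4
```

-y wall felt at tool y ≈ -0.0708. Now the other side.

Request:
jog_arm([
  {"gripper": 8.5, "travel": [0, 0.4, 0], "angular": [0, 0, 0]},
  {"gripper": 8.5, "travel": [0, 0.4, 0], "angular": [0, 0, 0]},
  {"gripper": 8.5, "travel": [0, 0.4, 0], "angular": [0, 0, 0]},
  {"gripper": 8.5, "travel": [0, 0.4, 0], "angular": [0, 0, 0]},
  {"gripper": 8.5, "travel": [0, 0.2, 0], "angular": [0, 0, 0]},
  {"gripper": 8.5, "travel": [0, 0.1, 0], "angular": [0, 0, 0]},
  {"gripper": 8.5, "travel": [0, 0.06, 0], "angular": [0, 0, 0]},
  {"gripper": 8.5, "travel": [0, 0.06, 0], "angular": [0, 0, 0]},
  {"gripper": 8.5, "travel": [0, 0.06, 0], "angular": [0, 0, 0]},
])

```text
t: 19.4
position: [0.5455, -0.0516, 0.0126]
tcp_rot: [-3.141, -0.0, 3.07]
wrist_force: [-0.2, -0.2, -0.2]
width: 0.0849
finger_force: 0.0
```

Request:
jog_arm([
  {"gripper": 8.5, "travel": [0, 0.08, 0], "angular": [0, 0, 0]},
  {"gripper": 8.5, "travel": [0, 0.08, 0], "angular": [0, 0, 0]},
  {"gripper": 8.5, "travel": [0, 0.08, 0], "angular": [0, 0, 0]},
  {"gripper": 8.5, "travel": [0, 0.08, 0], "angular": [0, 0, 0]},
])

```text
t: 19.8
position: [0.5457, -0.0485, 0.0126]
tcp_rot: [-3.141, -0.0, 3.07]
wrist_force: [-0.4, -1.4, -0.1]
width: 0.0852
finger_force: 1.0
```

Request:
jog_arm([
  {"gripper": 8.5, "travel": [0, 0.08, 0], "angular": [0, 0, 0]},
  {"gripper": 8.5, "travel": [0, 0.08, 0], "angular": [0, 0, 0]},
  {"gripper": 8.5, "travel": [0, 0.08, 0], "angular": [0, 0, 0]},
  {"gripper": 8.5, "travel": [0, 0.08, 0], "angular": [0, 0, 0]},
  {"gripper": 8.5, "travel": [0, 0.08, 0], "angular": [0, 0, 0]},
])

```text
t: 20.3
position: [0.546, -0.0443, 0.0126]
tcp_rot: [-3.141, -0.0, 3.07]
wrist_force: [-0.1, -1.4, -0.3]
width: 0.0842
finger_force: 1.0
```

Request:
jog_arm([
  {"gripper": 8.5, "travel": [0, 0.08, 0], "angular": [0, 0, 0]},
  {"gripper": 8.5, "travel": [0, 0.08, 0], "angular": [0, 0, 0]},
  {"gripper": 8.5, "travel": [0, 0.08, 0], "angular": [0, 0, 0]},
  {"gripper": 8.5, "travel": [0, 0.08, 0], "angular": [0, 0, 0]},
])

```text
t: 20.7
position: [0.5463, -0.0411, 0.0126]
tcp_rot: [-3.141, -0.0, 3.07]
wrist_force: [0.7, -2.1, 0.5]
width: 0.0851
finger_force: 1.0
```

Request:
jog_arm([
  {"gripper": 8.5, "travel": [0, 0.06, 0], "angular": [0, 0, 0]},
  {"gripper": 8.5, "travel": [0, 0.06, 0], "angular": [0, 0, 0]},
  {"gripper": 8.5, "travel": [0, 0.06, 0], "angular": [0, 0, 0]},
  {"gripper": 8.5, "travel": [0, 0.06, 0], "angular": [0, 0, 0]},
])

```text
t: 21.1
position: [0.5464, -0.0387, 0.0126]
tcp_rot: [-3.142, -0.0, 3.07]
wrist_force: [-0.2, -2.8, -0.9]
width: 0.0848
finger_force: 1.1
```

Request:
jog_arm([
  {"gripper": 8.5, "travel": [0, 0.06, 0], "angular": [0, 0, 0]},
  {"gripper": 8.5, "travel": [0, 0.06, 0], "angular": [0, 0, 0]},
  {"gripper": 8.5, "travel": [0, 0.06, 0], "angular": [0, 0, 0]},
  {"gripper": 8.5, "travel": [0, 0.06, 0], "angular": [0, 0, 0]},
])

```text
t: 21.5
position: [0.5466, -0.0363, 0.0127]
tcp_rot: [-3.142, 0.0, 3.07]
wrist_force: [-0.2, -2.4, -0.2]
width: 0.0851
finger_force: 1.1
```

Request:
jog_arm([
  {"gripper": 8.5, "travel": [0, 0.05, 0], "angular": [0, 0, 0]},
  {"gripper": 8.5, "travel": [0, 0.05, 0], "angular": [0, 0, 0]},
  {"gripper": 8.5, "travel": [0, 0.05, 0], "angular": [0, 0, 0]},
  {"gripper": 8.5, "travel": [0, 0.05, 0], "angular": [0, 0, 0]},
])

```text
t: 21.9
position: [0.5467, -0.0343, 0.0126]
tcp_rot: [-3.142, -0.0, 3.07]
wrist_force: [-0.2, -1.6, -0.3]
width: 0.0847
finger_force: 1.1
```

Request:
jog_arm([
  {"gripper": 8.5, "travel": [0, 0.05, 0], "angular": [0, 0, 0]},
  {"gripper": 8.5, "travel": [0, 0.05, 0], "angular": [0, 0, 0]},
  {"gripper": 8.5, "travel": [0, 0.05, 0], "angular": [0, 0, 0]},
])

```text
t: 22.2
position: [0.5468, -0.0328, 0.0126]
tcp_rot: [-3.141, -0.0, 3.07]
wrist_force: [0.6, -1.5, 1.2]
width: 0.085
finger_force: 1.1
```

Request:
jog_arm([
  {"gripper": 8.5, "travel": [0, 0.05, 0], "angular": [0, 0, 0]},
  {"gripper": 8.5, "travel": [0, 0.05, 0], "angular": [0, 0, 0]},
])

```text
t: 22.4
position: [0.5469, -0.0318, 0.0127]
tcp_rot: [-3.141, 0.0, 3.07]
wrist_force: [-1.0, -1.4, 0.3]
width: 0.0851
finger_force: 1.1
```

Request:
jog_arm([
  {"gripper": 8.5, "travel": [0, 0.05, 0], "angular": [0, 0, 0]},
  {"gripper": 8.5, "travel": [0, 0.03, 0], "angular": [0, 0, 0]},
])

```text
t: 22.6
position: [0.547, -0.031, 0.0126]
tcp_rot: [-3.142, -0.0, 3.07]
wrist_force: [0.1, -2.5, 0.2]
width: 0.0853
finger_force: 1.1
```

Request:
jog_arm([
  {"gripper": 8.5, "travel": [0, 0.05, 0], "angular": [0, 0, 0]},
])

```text
t: 22.7
position: [0.547, -0.0306, 0.0126]
tcp_rot: [-3.141, -0.0, 3.07]
wrist_force: [0.5, -2.7, 0.4]
width: 0.085
finger_force: 1.1
```

Request:
jog_arm([
  {"gripper": 8.5, "travel": [0, 0.05, 0], "angular": [0, 0, 0]},
  {"gripper": 8.5, "travel": [0, 0.03, 0], "angular": [0, 0, 0]},
])

```text
t: 22.9
position: [0.5471, -0.0298, 0.0126]
tcp_rot: [-3.142, -0.0, 3.07]
wrist_force: [-0.7, -2.6, 0.2]
width: 0.085
finger_force: 1.1
```

Request:
jog_arm([
  {"gripper": 8.5, "travel": [0, 0.05, 0], "angular": [0, 0, 0]},
])

```text
t: 23.0
position: [0.5471, -0.0294, 0.0126]
tcp_rot: [-3.141, 0.0, 3.07]
wrist_force: [-0.7, -4.8, -0.3]
width: 0.0849
finger_force: 2.2
```

Request:
jog_arm([
  {"gripper": 8.5, "travel": [0, 0.05, 0], "angular": [0, 0, 0]},
])

```text
t: 23.1
position: [0.5471, -0.0292, 0.0126]
tcp_rot: [-3.141, -0.0, 3.069]
wrist_force: [0.8, -5.9, -0.7]
width: 0.0847
finger_force: 3.4
```

Request:
jog_arm([
  {"gripper": 8.5, "travel": [0, 0.05, 0], "angular": [0, 0, 0]},
])

```text
t: 23.2
position: [0.5471, -0.0291, 0.0126]
tcp_rot: [-3.14, -0.0, 3.069]
wrist_force: [-0.4, -8.0, 0.0]
width: 0.0848
finger_force: 4.4
```

Both walls felt: -0.0708 and -0.0295, a span of 41.3 mm, as expected. The die is centred when pushed from +y to tool y = -0.0608.

Request:
jog_arm([
  {"gripper": 8.5, "travel": [0, -0.4, 0], "angular": [0, 0, 0]},
  {"gripper": 8.5, "travel": [0, -0.4, 0], "angular": [0, 0, 0]},
  {"gripper": 8.5, "travel": [0, -0.4, 0], "angular": [0, 0, 0]},
  {"gripper": 8.5, "travel": [0, -0.4, 0], "angular": [0, 0, 0]},
  {"gripper": 8.5, "travel": [0, -0.2, 0], "angular": [0, 0, 0]},
  {"gripper": 8.5, "travel": [0, -0.1, 0], "angular": [0, 0, 0]},
  {"gripper": 8.5, "travel": [0, -0.08, 0], "angular": [0, 0, 0]},
  {"gripper": 8.5, "travel": [0, -0.08, 0], "angular": [0, 0, 0]},
  {"gripper": 8.5, "travel": [0, -0.08, 0], "angular": [0, 0, 0]},
  {"gripper": 8.5, "travel": [0, -0.08, 0], "angular": [0, 0, 0]},
])

```text
t: 24.2
position: [0.5456, -0.0504, 0.0127]
tcp_rot: [-3.142, -0.0, 3.07]
wrist_force: [0.5, -0.4, -0.3]
width: 0.0849
finger_force: 0.0
```

Request:
jog_arm([
  {"gripper": 8.5, "travel": [0, -0.08, 0], "angular": [0, 0, 0]},
  {"gripper": 8.5, "travel": [0, -0.08, 0], "angular": [0, 0, 0]},
  {"gripper": 8.5, "travel": [0, -0.08, 0], "angular": [0, 0, 0]},
  {"gripper": 8.5, "travel": [0, -0.08, 0], "angular": [0, 0, 0]},
  {"gripper": 8.5, "travel": [0, -0.08, 0], "angular": [0, 0, 0]},
])

```text
t: 24.7
position: [0.5453, -0.0544, 0.0126]
tcp_rot: [-3.142, -0.0, 3.07]
wrist_force: [0.5, 2.4, -0.9]
width: 0.0851
finger_force: 1.0
```

Another 6.4 mm to go.

Request:
jog_arm([
  {"gripper": 8.5, "travel": [0, -0.08, 0], "angular": [0, 0, 0]},
  {"gripper": 8.5, "travel": [0, -0.08, 0], "angular": [0, 0, 0]},
  {"gripper": 8.5, "travel": [0, -0.08, 0], "angular": [0, 0, 0]},
  {"gripper": 8.5, "travel": [0, -0.08, 0], "angular": [0, 0, 0]},
  {"gripper": 8.5, "travel": [0, -0.08, 0], "angular": [0, 0, 0]},
  {"gripper": 8.5, "travel": [0, -0.08, 0], "angular": [0, 0, 0]},
  {"gripper": 8.5, "travel": [0, -0.08, 0], "angular": [0, 0, 0]},
])

```text
t: 25.4
position: [0.5449, -0.0601, 0.0126]
tcp_rot: [-3.142, -0.0, 3.07]
wrist_force: [-0.1, 2.8, -0.1]
width: 0.0849
finger_force: 1.0
```

Request:
jog_arm([
  {"gripper": 8.5, "travel": [0, -0.04, 0], "angular": [0, 0, 0]},
  {"gripper": 8.5, "travel": [0, -0.03, 0], "angular": [0, 0, 0]},
])

```text
t: 25.6
position: [0.5449, -0.0608, 0.0127]
tcp_rot: [-3.142, 0.0, 3.07]
wrist_force: [0.8, 1.7, -0.4]
width: 0.0852
finger_force: 1.0
```

Request:
jog_arm([
  {"gripper": 8.5, "travel": [0, 0.5, 0], "angular": [0, 0, 0]},
  {"gripper": 8.5, "travel": [0, 0.56, 0], "angular": [0, 0, 0]},
  {"gripper": 8.5, "travel": [0, 0, -1], "angular": [0, 0, 0]},
  {"gripper": 8.5, "travel": [0, 0, -2], "angular": [0, 0, 0]},
  {"gripper": 8.5, "travel": [0, 0, -3], "angular": [0, 0, 0]},
  {"gripper": 8.5, "travel": [0, 0, -3], "angular": [0, 0, 0]},
  {"gripper": 8.5, "travel": [0, 0, -3.5], "angular": [0, 0, 0]},
  {"gripper": 8.5, "travel": [0, 0, 0], "angular": [0, 0, 0]},
])

```text
t: 26.4
position: [0.5471, -0.0503, 0.1421]
tcp_rot: [-3.141, 0.006, 3.07]
wrist_force: [-0.4, -0.7, -0.4]
width: 0.0851
finger_force: 0.0
```

Request:
jog_arm([
  {"gripper": 0, "travel": [3, 0.2, 0], "angular": [0, 0, 0]},
  {"gripper": 0, "travel": [3, 0.2, 0], "angular": [0, 0, 0]},
  {"gripper": 0, "travel": [2.95, 0.12, 0], "angular": [0, 0, 0]},
  {"gripper": 0, "travel": [0, 0, 0], "angular": [0, 0, 0]},
  {"gripper": 0, "travel": [0, 0, 0], "angular": [0, 0, 0]},
  {"gripper": 0, "travel": [0, 0, 0], "angular": [0, 0, 0]},
  {"gripper": 0, "travel": [0, 0, 0], "angular": [0, 0, 0]},
  {"gripper": 0, "travel": [0, 0, 0], "angular": [0, 0, 0]},
  {"gripper": 0, "travel": [0, 0, 0], "angular": [0, 0, 0]},
])

```text
t: 27.3
position: [0.4568, -0.0386, 0.1376]
tcp_rot: [-3.142, -0.0, 3.07]
wrist_force: [-0.1, -0.7, -0.3]
width: 0.0002
finger_force: 0.0
```

Request:
jog_arm([
  {"gripper": 0, "travel": [0, 0, 2.5], "angular": [0, 0, 0]},
  {"gripper": 0, "travel": [0, 0, 2], "angular": [0, 0, 0]},
  {"gripper": 0, "travel": [0, 0, 0.8], "angular": [0, 0, 0]},
  {"gripper": 0, "travel": [0, 0, 0.5], "angular": [0, 0, 0]},
  {"gripper": 0, "travel": [0, 0, 0.15], "angular": [0, 0, 0]},
  {"gripper": 0, "travel": [0, 0, 0.1], "angular": [0, 0, 0]},
  {"gripper": 0, "travel": [0, 0, 0.1], "angular": [0, 0, 0]},
])

```text
t: 28.0
position: [0.4568, -0.0386, 0.0766]
tcp_rot: [-3.141, 0.001, 3.07]
wrist_force: [-1.9, -0.3, 2.1]
width: -0.0002
finger_force: 1.6
```

Request:
jog_arm([
  {"gripper": 0, "travel": [0, 0, 0.06], "angular": [0, 0, 0]},
  {"gripper": 0, "travel": [0, 0, 0.06], "angular": [0, 0, 0]},
])

```text
t: 28.2
position: [0.4568, -0.0386, 0.0751]
tcp_rot: [-3.141, 0.0, 3.07]
wrist_force: [-2.2, 0.1, 2.4]
width: 0.0001
finger_force: 1.6
```

Request:
jog_arm([
  {"gripper": 0, "travel": [0, 0, 0.06], "angular": [0, 0, 0]},
  {"gripper": 0, "travel": [0, 0, 0.06], "angular": [0, 0, 0]},
])

```text
t: 28.4
position: [0.4567, -0.0386, 0.0738]
tcp_rot: [-3.141, 0.0, 3.07]
wrist_force: [-1.4, -0.1, 1.9]
width: -0.0002
finger_force: 1.6
```

Request:
jog_arm([
  {"gripper": 0, "travel": [0, 0, 0.06], "angular": [0, 0, 0]},
  {"gripper": 0, "travel": [0, 0, 0.06], "angular": [0, 0, 0]},
])

```text
t: 28.6
position: [0.4567, -0.0385, 0.0725]
tcp_rot: [-3.141, -0.0, 3.07]
wrist_force: [-2.3, 1.2, 2.6]
width: -0.0
finger_force: 1.6
```

At 8 mm above home there is no extra force, so the plunger is in the seat. I'll continue down to the stop (TCP about 0.0645).

Request:
jog_arm([
  {"gripper": 0, "travel": [0, 0, 0.1], "angular": [0, 0, 0]},
  {"gripper": 0, "travel": [0, 0, 0.1], "angular": [0, 0, 0]},
  {"gripper": 0, "travel": [0, 0, 0.1], "angular": [0, 0, 0]},
  {"gripper": 0, "travel": [0, 0, 0.1], "angular": [0, 0, 0]},
])

```text
t: 29.0
position: [0.4567, -0.0385, 0.0684]
tcp_rot: [-3.142, -0.0, 3.07]
wrist_force: [-2.4, -0.4, 3.4]
width: -0.0001
finger_force: 1.5
```

Request:
jog_arm([
  {"gripper": 0, "travel": [0, 0, 0.1], "angular": [0, 0, 0]},
  {"gripper": 0, "travel": [0, 0, 0.1], "angular": [0, 0, 0]},
])

```text
t: 29.2
position: [0.4567, -0.0385, 0.0665]
tcp_rot: [-3.142, 0.0, 3.07]
wrist_force: [-3.1, 0.1, 4.1]
width: 0.0003
finger_force: 1.5
```

Request:
jog_arm([
  {"gripper": 0, "travel": [0, 0, 0.07], "angular": [0, 0, 0]},
  {"gripper": 0, "travel": [0, 0, 0.06], "angular": [0, 0, 0]},
])

```text
t: 29.4
position: [0.4567, -0.0385, 0.0652]
tcp_rot: [-3.141, -0.0, 3.07]
wrist_force: [-2.1, 0.4, 2.5]
width: -0.0001
finger_force: 1.5
```

Request:
jog_arm([
  {"gripper": 0, "travel": [0, 0, 0.05], "angular": [0, 0, 0]},
])

```text
t: 29.5
position: [0.4567, -0.0385, 0.0647]
tcp_rot: [-3.141, -0.0, 3.07]
wrist_force: [-2.1, 0.4, 2.1]
width: -0.0002
finger_force: 1.5
```

Request:
jog_arm([
  {"gripper": 0, "travel": [0, 0, 0.04], "angular": [0, 0, 0]},
  {"gripper": 0, "travel": [0, 0, 0.03], "angular": [0, 0, 0]},
])

```text
t: 29.7
position: [0.4567, -0.0385, 0.0642]
tcp_rot: [-3.141, 0.0, 3.07]
wrist_force: [-4.0, 0.6, 12.5]
width: -0.0002
finger_force: 6.5
```

Request:
jog_arm([
  {"gripper": 0, "travel": [0, 0, 0.05], "angular": [0, 0, 0]},
])

```text
t: 29.8
position: [0.4567, -0.0385, 0.0639]
tcp_rot: [-3.141, 0.0, 3.07]
wrist_force: [-5.2, 0.8, 23.7]
width: -0.0002
finger_force: 12.1
```

Request:
jog_arm([
  {"gripper": 0, "travel": [0, 0, 0.05], "angular": [0, 0, 0]},
])

```text
t: 29.9
position: [0.4568, -0.0385, 0.0637]
tcp_rot: [-3.141, 0.001, 3.07]
wrist_force: [-6.6, 1.0, 32.7]
width: -0.0005
finger_force: 16.9
```

On the stop. Now I'll lift off and check with one last picture.

Request:
jog_arm([
  {"gripper": 0, "travel": [0, 0, -0.5], "angular": [0, 0, 0]},
  {"gripper": 0, "travel": [0, 0, -2], "angular": [0, 0, 0]},
  {"gripper": 0, "travel": [0, 0, -4], "angular": [0, 0, 0]},
  {"gripper": 0, "travel": [0, 0, -5], "angular": [0, 0, 0]},
  {"gripper": 0, "travel": [0, 0, -5], "angular": [0, 0, 0]},
  {"gripper": 0, "travel": [0, 0, -3], "angular": [0, 0, 0]},
  {"gripper": 0, "travel": [0, 0, 0], "angular": [0, 0, 0]},
  {"gripper": 0, "travel": [0, 0, 0], "angular": [0, 0, 0]},
])

```text
t: 30.7
position: [0.4569, -0.0386, 0.2582]
tcp_rot: [-3.141, 0.001, 3.07]
wrist_force: [0.5, 0.8, -0.4]
width: -0.0002
finger_force: 0.0
```

Run:
```python
from h import *
w=snap('wrist','w6.png');b=snap('side','s6.png');s=robot.sense();print(s['position'],s['wrist_force'],s['t'])
cv2.imwrite('pics/m6.png',np.hstack([cv2.resize(w,(400,300)),cv2.resize(b[150:270,200:360],(400,300),interpolation=cv2.INTER_CUBIC)]))
```

```text
[ 0.4564992  -0.03849167  0.25721995] [-0.00586187 -0.31765962 -0.48725839] 30.8
```

View pics/m6.png

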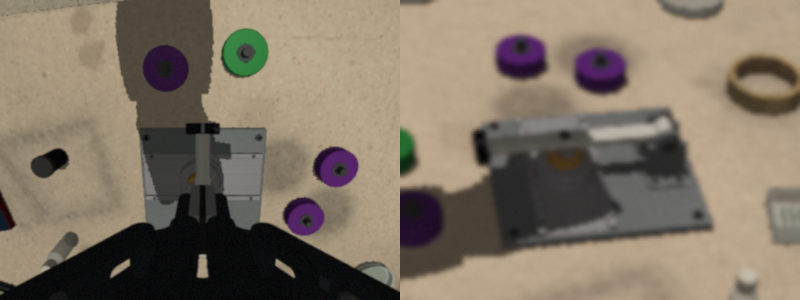

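The lever is level, with the grip at (203,128) on the left and (482,148) on the right. The cap is down over the die at (565,158), the robot is clear, and the bystanders are untouched.

```bash
python3 -c "
from rig import ticket
print(ticket.close_job())"
```

```text
the job is handed in; nothing more can be done
None
```

I tapped the die to the mark, centred it under the offset cap by feel and pushed the lever home onto its stop; the lever was down and the arm clear when I handed in the job after 31 s.

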